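# Offer the clay ball to the visitor

## Robot

A 6-joint arm with a two-finger parallel gripper is mounted at the origin on the work surface. World frame = base frame: x ahead of the robot, y to its left, z up, the work surface at z = 0. Lengths are in m, angles in degrees, forces in N, time in s.
With the tool pointing down it reaches from about 0.35 to 0.875 m from the base axis. Payload 4.2 kg.
Tool frame: the origin (TCP) lies on the front face of the gripper's body, between the roots of the fingers; the fingertips stand 70 mm ahead of it and the grasp point (between the pads) lies 51 mm ahead of it; z points along the fingers, y is the line along which they close (so a half turn about z gives the same grasp; the last joint's range is limited). The gripper opens to 87 mm and grips with 3 to 60 N. Pads are 19 mm wide; open, the fingers measure 117 mm over their backs; the gripper's body (75 mm by 190 mm) begins 51 mm behind the grasp point.
Start: joints at [89.53, 22.042, 0.453, 0, -68.411, -14.817], TCP at [0.165, 0.603, 0.292] pointing down, gripper open.
Joint ranges: [-179.83, 179.83], [-69.29, 118.12], [-61.27, 80.66], [-181.25, 117.63], [-171.15, -9.14], [-177.46, 177.46]. Speed limits (degrees/s): [159.86, 159.86, 180, 180, 180, 180].

## Interface

Orientations are given as a 3x3 rotation matrix whose columns are the frame's x, y, z axes.
In Python, from station import r gives the robot as it stands.
- The arm moves only by the shell command python3 -m pendant 'ROWS' [OPENING]. ROWS is JSON, a list of rows, each a list of 2 entries, a list of its own where there are three numbers: the shift along the tool's x, y, z in mm, then the turn, a rotation vector about the tool's x, y, z in rad. A call has 1 to 10 rows; each row is the pose to reach, as a shift and turn from the pose commanded when the call began, along the tool's axes at that moment; what a row does not reach only later rows make up. A row lasts 1/10 s, in which the tool goes at most 50 mm and 8.59 degrees, less where a joint would pass 70% of its speed; a pose out of reach is approached as far as the arm can. A call with a gripper value outside its range is refused whole. OPENING is the opening, from 0 (shut) to 1 (fully open), set as the call begins (- or left out, the last holds). The fingers move at their own pace and stop on an object; the grip force is fixed at half the most. Time passes only in rows, so rows that repeat a pose let the fingers close. It gives the time, the measured TCP pose, the force, the opening and the grip force at its end, in the units of the state.
- r.sense(): the state, without advancing time (a new reading comes with each control period).
- r.capture(name): name is "side" or "top" or "wrist"; returns a dict with "frame" (480x640x3 uint8, red, green, blue), "vertical_fov" (degrees; the focal length in pixels is half the picture's height over the tangent of half this angle, whatever the lens; pixels are square), "cx", "cy" (the principal point, pixels), "rvec" (rotation vector, rad) and "tvec" (3), from world to camera coordinates, as OpenCV has them. Camera axes: x right, y down, z forward; pixel columns grow to the right and rows downward; lengths in m; the calibration is good to about 2 mm. A picture is of the moment at which its call begins. There is no depth.
- r.finish_job(): hands the job in; it is judged then, once.
The state is a dict: "time_s": time; "joints": joint angles; "joint_velocities": joint speeds; "effort": joint torques, N m; "tcp_pos": TCP position; "ee_rot": TCP orientation; "wrist_force": force on the tool from outside, world axes, zero at the start; "moment": the same for the moment, N m; "gripper_width": opening from 0.0 (shut) to 1.0 (fully open); "gripper_force": force on a finger pad.
Only numpy, scipy, OpenCV 4.12 (cv2) and the standard library are available. Lean on these libraries where they do the work, as an engineer would, in place of code of your own. Each camera call takes 0.05 s, during which the arm holds its last target. There are 200 camera calls.

## Task

At the tasting counter, push the clear cover of the plywood case along its channel until it clicks in over the other bay, leaving the blue eared dish uncovered. Then take the dish by one ear, lift it out and, with a quarter turn, hold it out level over the middle of the information panel, about 15 cm up, the free ear pointing straight across the panel to the visitor's side; keep the clay ball in the middle of the dish all the way, do not touch the ball, and leave everything else where it stands. Finish still holding the dish out by the ear on your side: do not put it down or let go.

Things in the scene. Friction and masses are not known exactly. Their poses are not given: they have to be found in the camera images.
- case: fixed open-topped plywood case on the counter, 170 mm (its x) by 446 (its y); walls 9 thick, tops 70 above the counter, floor 10 above it. A partition across the middle makes two bays, each about 152 x 209 inside, centred at its y = -108 (the dish's bay) and +108 (the tin's bay). Origin: centre of its underside; z up
- cover (a joint): travel in m of the clear 5 mm cover along the case's +y: 0 = over the dish's bay, 0.2165 = fully over the other, at the end stop. Starts 0 to 0.015. About 1.2 N of friction; in the last 10 mm a sprung ball in the partition resists with about 5 N until 0.2115, then clicks behind the cover's trailing edge and snaps it to the stop
- cover_pull (a point): centre of the dark upright pull bar on the middle of the cover: 14 mm thick along the case's y, 70 long along its x, 30 high (75 to 105 above the counter), nothing beside it on the cover; this point is 90 above the counter. It travels with the cover
- dish_center (a point): centre of the blue stoneware eared dish, on its axis at mid-height of the ears: 30 mm above its underside, 40 above the counter while in the case. Rim diameter 99, rim top 35 above the underside, round foot 54 wide. x axis: along the two ears towards ear_a; z: up, square to the rim. The ears start lying along the case's y within about 0.2 rad
- ear_a (a point): grip point, centre of one ear: a flat lug 16 mm wide, 12 thick, from the rim (49 from the dish's axis) to 86; this point is 64 from the axis and 30 above the dish's underside. Its axes are the dish's
- ear_b (a point): the same of the opposite ear, 64 mm from the axis on the dish's -x side. The two ears are alike
- ball_center (a point): centre of the loose clay ball, red-brown, 30 mm diameter, 28 g, rolls easily; at the start it lies in the middle of the dish, its centre 5 mm above dish_center
- panel: fixed flat information panel, light grey with a red-brown disc printed on it, 180 mm (its x) by 280 (its y), 5 thick, lying on the counter beyond the case. Origin: centre of its underside; +x points to the visitor's side, away from the robot, z up
- panel_edge (a point): middle of the panel's edge on the visitor's side, 90 mm along the panel's +x from its centre
- tub_a: bystander: clear lidded tub of dark earth, 85 x 110 x 52 mm, beside the panel. Origin: centre of its underside
- tub_b: bystander: clear lidded tub of ochre earth, 85 x 110 x 52 mm. Origin: centre of its underside
- tub_lid: bystander: clear flat lid, 88 x 113 x 11 mm, beside the panel on the other side. Origin: centre of its underside
- spoon_bowl: bystander: steel bowl 96 mm across with wooden tasting sticks standing in it, 90 high. Origin: centre of its underside
- cup_a: bystander: terracotta-coloured cup, 58 mm across, 62 high. Origin: centre of its underside
- cup_b: bystander: beige cup, 58 mm across, 62 high. Origin: centre of its underside
- tin: bystander: low aluminium tin of white kaolin lumps, 72 mm across, 32 high, in the case's other bay; the cover passes over it. Origin: centre of its underside
- dish: the same dish as a solid, 105 to 175 g; inside it slopes down to its middle all round (8.5 degrees, steeper beyond 28 mm from the middle). Origin: centre of its underside, axes as dish_center
- ball: the same clay ball as a solid; its axes turn as it rolls

How it is judged:
By the outcome, as a careful person would: the job done as asked, in the order asked, and still so for the second after the job is handed in, while the arm keeps its last pose, push and grip.
It also fails if it takes over 64 s, if anything falls off the work surface, if the arm or the gripper's body presses on something with over 40 N, if the wrist force passes 120 N, or if a joint passes its speed limit or range.

## Working session

There is one attempt and no reset: what is moved stays moved. The work goes in short steps, Python scripts to look and compute and a shell command to move; the robot and the scene stay as the last step left them, time stands still between calls to the robot, and variables do not carry over. Pictures are saved under pics/ and viewed, at most 10 in all, crops included, and the job is handed in when it is done.

```bash
ls; mkdir -p pics; python3 - <<'E'
from station import r
import cv2,pickle
s=r.sense();print(s)
for n in("side","top","wrist"):
    c=r.capture(n);pickle.dump(c,open(f'{n}0.pkl','wb'));print(n,c['vertical_fov'],c['cx'],c['cy'],c['rvec'],c['tvec'])
    cv2.imwrite(f'pics/{n}0.png',c['frame'][:,:,::-1])
E
```

```text
pics
{'time_s': 0.0, 'joints': array([ 8.95288412e+01,  2.20895095e+01,  3.78804021e-01, -2.98796665e-02,
       -6.84117677e+01, -1.48178293e+01]), 'joint_velocities': array([ 0.01599078, -0.06289192,  0.02597673,  0.01521922,  0.06483137,
        0.05201302]), 'effort': array([ 1.29080578e-03, -3.90664279e+01,  1.87398648e+01,  4.21987027e+00,
        1.09035359e-02, -1.90687588e-04]), 'tcp_pos': array([0.16464472, 0.60244178, 0.29116367]), 'ee_rot': array([[ 9.64557385e-01, -2.63872693e-01, -5.02477243e-04],
       [-2.63873160e-01, -9.64555029e-01, -2.13345216e-03],
       [ 7.82928143e-05,  2.19042729e-03, -9.99997598e-01]]), 'wrist_force': array([ 0.80866606, -0.75790292,  0.08960383]), 'moment': array([ 0.03367943, -0.03483619,  0.03515374]), 'gripper_force': 0.0, 'gripper_width': 1.0004171186015554}
side 43.80823801072452 315.5894618553204 239.49237784907126 [ 2.31859769 -0.50661795  0.17928934] [-0.52507742  0.23357     1.42461451]
top 57.358391673288345 317.7241521391845 231.443192764419 [ 2.14935047 -2.14183551  0.18281331] [-0.00812747  0.58723973  1.15655852]
wrist 59.54817419744674 326.287038522289 238.38606184966633 [-1.79169113  2.34891787  0.32563565] [ 0.62352961 -0.03204741  0.3900828 ]
```

View pics/top0.png

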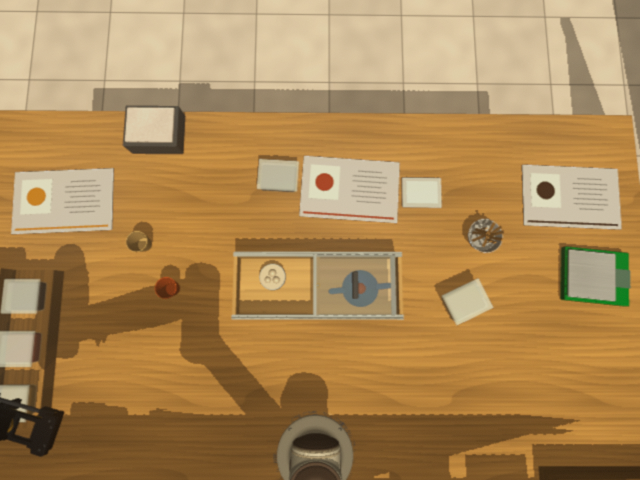

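View pics/side0.png

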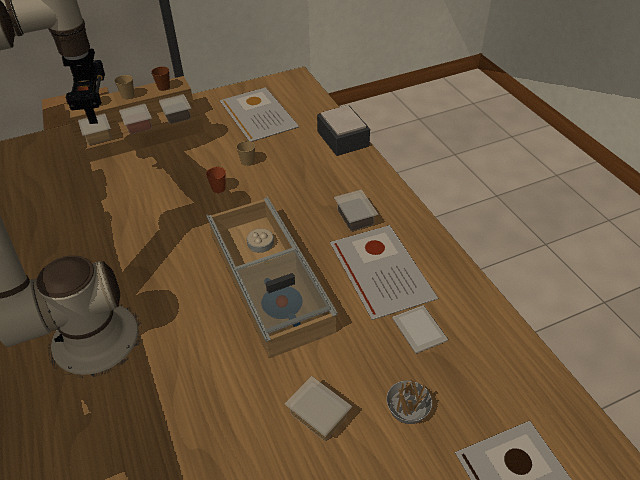

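```bash
cat > h.py <<'E'
import numpy as np,cv2,pickle
from scipy.spatial.transform import Rotation as R
def K(c):
    f=240/np.tan(np.radians(c['vertical_fov'])/2);return np.array([[f,0,c['cx']],[0,f,c['cy']],[0,0,1]])
def ray(c,p):
    Rm=cv2.Rodrigues(np.array(c['rvec'],float))[0];t=np.array(c['tvec'],float).ravel()
    p=np.atleast_2d(np.array(p,float));d=np.c_[p,np.ones(len(p))]@np.linalg.inv(K(c)).T@Rm
    return -Rm.T@t,d
def onz(c,p,z):
    o,d=ray(c,p);return o+d*((z-o[2])/d[:,2])[:,None]
def proj(c,P):
    return cv2.projectPoints(np.array(P,float).reshape(-1,3),np.array(c['rvec'],float),np.array(c['tvec'],float),K(c),None)[0].reshape(-1,2)
def two(c1,p1,c2,p2):
    A=np.zeros((3,3));b=np.zeros(3)
    for c,p in((c1,p1),(c2,p2)):
        o,d=ray(c,p);d=d[0]/np.linalg.norm(d[0]);M=np.eye(3)-np.outer(d,d);A+=M;b+=M@o
    return np.linalg.solve(A,b)
def ld(n): return pickle.load(open(n+'.pkl','rb'))
E
python3 - <<'E'
from h import *
np.set_printoptions(precision=4,suppress=True)
t=ld('top0')
print('case',onz(t,[(235,253),(402,253),(403,319),(233,319)],.07))
P=onz(t,[(303,157),(399,162),(398,222),(300,215)],.005);print('panel',P,P.mean(0))
im=t['frame'];hsv=cv2.cvtColor(im,cv2.COLOR_RGB2HSV)
for (x,y) in [(345,295),(370,300),(332,292),(390,286),(356,285),(360,290)]: print(im[y,x],hsv[y,x])
a=cv2.resize(im[140:330,225:425],None,fx=4,fy=3.1,interpolation=cv2.INTER_CUBIC) if 0 else cv2.resize(im[180:330,225:425],None,fx=4,fy=4,interpolation=cv2.INTER_CUBIC)
cv2.imwrite('pics/topc.png',a[:,:,::-1])
E
```

```text
case [[ 0.5245  0.2141  0.07  ]
 [ 0.5262 -0.2312  0.07  ]
 [ 0.3531 -0.229   0.07  ]
 [ 0.3522  0.2138  0.07  ]]
panel [[ 0.8132  0.0368  0.005 ]
 [ 0.8    -0.2432  0.005 ]
 [ 0.6221 -0.2356  0.005 ]
 [ 0.641   0.0441  0.005 ]] [ 0.7191 -0.0995  0.005 ]
[105 115 112] [ 81  22 115]
[103 114 111] [ 82  25 114]
[107 119 120] [ 92  28 120]
[122 125 116] [ 40  18 125]
[83 76 65] [18 55 83]
[146  98  72] [ 11 129 146]
```

View pics/topc.png

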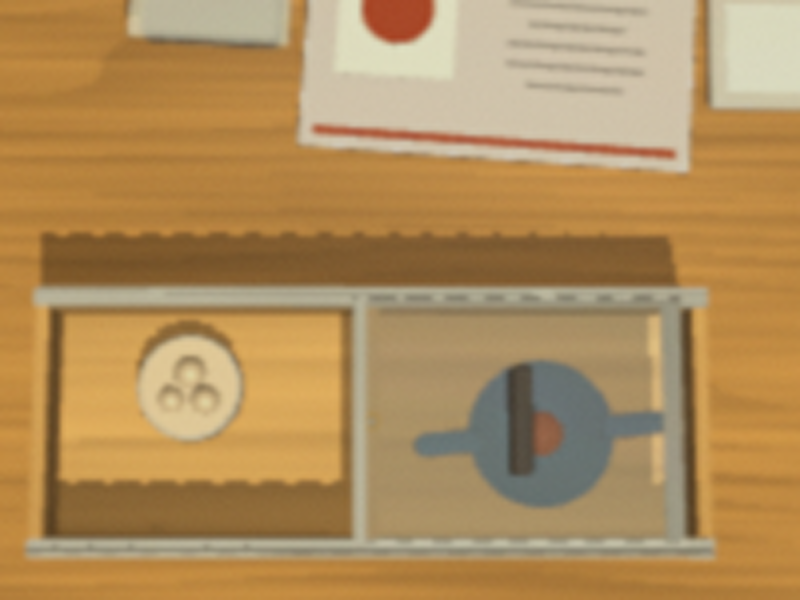

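```bash
python3 - <<'E'
from h import *
np.set_printoptions(precision=4,suppress=True)
t=ld('top0');s=ld('side0')
C=lambda p:(np.array(p,float)+.5)/4-.5+[225,180]
for n,p,z in[('bar_top',(521,420),.105),('bar_r',(534,420),.075),('bar_l',(508,420),.105),('dishc',(541,433),.043),('ear+y',(440,443),.046),('ear+ytip',(414,445),.046),('ear-y',(640,424),.046),
 ('cov trail',(684,430),.0725),('case +y,near',(27,550),.07),('case-y near',(714,550),.07),('case+yfar',(34,292),.07),('case-yfar',(708,292),.07),('wall -y outer',(708,430),.07),('wall +y outer',(31,430),.07),('tin',(189,388),.03)]:
    print(n,onz(t,[C(p)],z)[0])
im=s['frame'].astype(int)
# panel corners in side view
print('side panel',onz(s,[(331,239),(391,226),(437,297),(375,319)],.005))
print('side disc',onz(s,[(375,247)],.005),'top disc',onz(t,[(324.5,182)],.005))
# ball: red mask in both near dish
for c,box in((t,(340,270,385,305)),(s,(255,280,310,325))):
    x0,y0,x1,y1=box;h=cv2.cvtColor(c['frame'],cv2.COLOR_RGB2HSV)[y0:y1,x0:x1]
    m=((h[...,0]<13)&(h[...,1]>90)).astype(np.uint8);ys,xs=np.nonzero(m);print(len(xs),xs.mean()+x0,ys.mean()+y0, xs.min()+x0,xs.max()+x0,ys.min()+y0,ys.max()+y0)
    print(onz(c,[(xs.mean()+x0,ys.mean()+y0)],.045))
print(onz(s,[(283,302)],.045))
E
```

```text
bar_top [ 0.4406 -0.1008  0.105 ]
bar_r [ 0.4417 -0.1122  0.075 ]
bar_l [ 0.4405 -0.0924  0.105 ]
dishc [ 0.4342 -0.1202  0.043 ]
ear+y [ 0.4272 -0.0519  0.046 ]
ear+ytip [ 0.4259 -0.0344  0.046 ]
ear-y [ 0.4403 -0.1867  0.046 ]
cov trail [ 0.4355 -0.2113  0.0725]
case +y,near [0.357  0.2182 0.07  ]
case-y near [ 0.3579 -0.2295  0.07  ]
case+yfar [0.5254 0.2191 0.07  ]
case-yfar [ 0.5272 -0.2302  0.07  ]
wall -y outer [ 0.4357 -0.2277  0.07  ]
wall +y outer [0.4344 0.2181 0.07  ]
tin [0.4644 0.1186 0.03  ]
side panel [[ 0.6457  0.0529  0.005 ]
 [ 0.8183  0.0274  0.005 ]
 [ 0.7977 -0.2423  0.005 ]
 [ 0.6265 -0.237   0.005 ]]
side disc [[ 0.7399 -0.025   0.005 ]] top disc [[ 0.7385 -0.0258  0.005 ]]
59 360.8135593220339 287.8305084745763 358 364 283 293
[[ 0.4342 -0.1225  0.045 ]]
109 281.45871559633025 300.9633027522936 276 287 296 306
[[ 0.4328 -0.1204  0.045 ]]
[[ 0.435  -0.1249  0.045 ]]
```

```bash
python3 -m pendant '[[[326,224,0],[0,0,1.304]],[[326,224,0],[0,0,1.304]],[[326,224,0],[0,0,1.304]],[[326,224,0],[0,0,1.304]],[[326,224,0],[0,0,1.304]],[[326,224,0],[0,0,1.304]],[[326,224,0],[0,0,1.304]],[[326,224,0],[0,0,1.304]],[[326,224,0],[0,0,1.304]],[[326,224,0],[0,0,1.304]]]' 0
```

```text
time_s: 1.15
tcp_pos: [0.4208, 0.2995, 0.292]
ee_rot: [[-0.003, -1.0, -0.0], [-1.0, 0.003, -0.0], [0.0, 0.0, -1.0]]
wrist_force: [-0.1, -0.3, 0.3]
gripper_width: 0.169
gripper_force: 0.0
```

```bash
python3 -m pendant '[[[444,-19,60],[0,0,0]],[[444,-19,60],[0,0,0]],[[444,-19,60],[0,0,0]],[[444,-19,60],[0,0,0]],[[444,-19,60],[0,0,0]],[[444,-19,60],[0,0,0]],[[444,-19,60],[0,0,0]],[[444,-19,60],[0,0,0]],[[444,-19,60],[0,0,0]],[[444,-19,60],[0,0,0]]]'; python3 - <<'E'
from h import *
from station import r
c=r.capture('wrist');pickle.dump(c,open('w1.pkl','wb'));cv2.imwrite('pics/w1.png',c['frame'][:,:,::-1])
E
```

```text
time_s: 2.15
tcp_pos: [0.4385, -0.1466, 0.2311]
ee_rot: [[-0.004, -1.0, -0.003], [-1.0, 0.004, -0.0], [0.0, 0.003, -1.0]]
wrist_force: [-0.4, 0.9, -0.1]
gripper_width: 0.007
gripper_force: 0.0
```

View pics/w1.png

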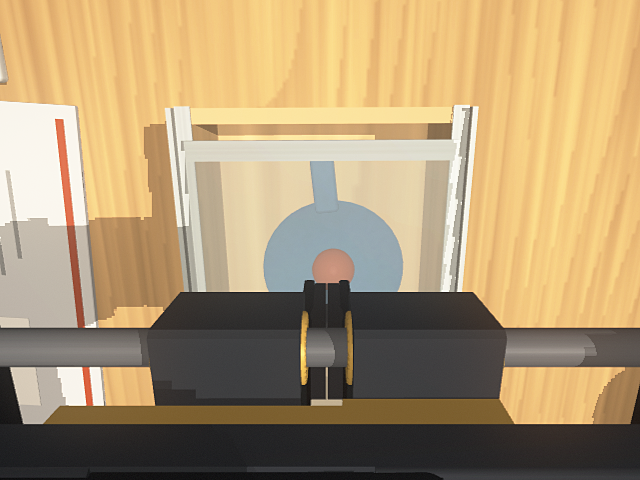

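```bash
python3 -m pendant '[[[0,-1,40],[0,0,0]],[[0,-1,75],[0,0,0]],[[0,-1,75],[0,0,0]],[[-15,-1,75],[0,0,0]],[[-25,-1,75],[0,0,0]],[[-35,-1,75],[0,0,0]],[[-45,-1,75],[0,0,0]]]'
```

```text
time_s: 2.9
tcp_pos: [0.441, -0.097, 0.1585]
ee_rot: [[0.002, -1.0, 0.003], [-1.0, -0.002, -0.0], [0.0, -0.003, -1.0]]
wrist_force: [0.9, -2.0, 0.6]
gripper_width: 0.006
gripper_force: 0.8
```

```bash
python3 -m pendant '[[[-10,0,1],[0,0,0]],[[-25,0,2],[0,0,0]],[[-40,0,2],[0,0,0]],[[-55,0,2],[0,0,0]],[[-70,0,2],[0,0,0]],[[-85,0,2],[0,0,0]],[[-100,0,2],[0,0,0]],[[-115,0,2],[0,0,0]],[[-130,0,2],[0,0,0]],[[-145,0,2],[0,0,0]]]'
python3 - <<'E'
from h import *
from station import r
s=r.sense();print(s['tcp_pos'])
c=r.capture('top');pickle.dump(c,open('t2.pkl','wb'))
cv2.imwrite('pics/t2.png',cv2.resize(c['frame'][230:330,225:425],None,fx=4,fy=4,interpolation=cv2.INTER_CUBIC)[:,:,::-1])
E
```

```text
time_s: 3.9
tcp_pos: [0.4402, 0.0478, 0.1556]
ee_rot: [[0.001, -1.0, 0.001], [-1.0, -0.001, -0.0], [0.0, -0.001, -1.0]]
wrist_force: [1.9, -2.6, 0.3]
gripper_width: 0.006
gripper_force: 0.9
[0.44018758 0.04784503 0.1556211 ]
```

View pics/t2.png

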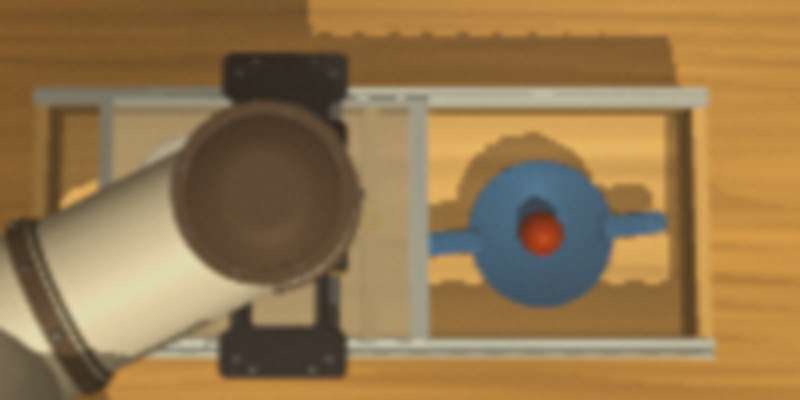

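```bash
python3 -m pendant '[[[-8,0,0],[0,0,0]],[[-16,0,0],[0,0,0]],[[-20,0,0],[0,0,0]],[[-22,0,0],[0,0,0]],[[-24,0,0],[0,0,0]],[[-26,0,0],[0,0,0]],[[-26,0,0],[0,0,0]]]';python3 -m pendant '[[[-2,0,0],[0,0,0]],[[-2,0,0],[0,0,0]]]'
```

```text
time_s: 4.65
tcp_pos: [0.4401, 0.0729, 0.1551]
ee_rot: [[-0.0, -1.0, -0.0], [-1.0, 0.0, 0.0], [-0.0, 0.0, -1.0]]
wrist_force: [-0.3, 0.5, -0.2]
gripper_width: 0.005
gripper_force: 0.1
time_s: 4.85
tcp_pos: [0.4401, 0.0748, 0.1551]
ee_rot: [[-0.0, -1.0, -0.0], [-1.0, 0.0, -0.0], [0.0, 0.0, -1.0]]
wrist_force: [0.1, -0.6, 0.1]
gripper_width: 0.009
gripper_force: 0.5
```

```bash
python3 -m pendant '[[[-2,0,0],[0,0,0]],[[-2,0,0],[0,0,0]]]'
```

```text
time_s: 5.05
tcp_pos: [0.4401, 0.0761, 0.1552]
ee_rot: [[0.0, -1.0, -0.001], [-1.0, -0.0, -0.002], [0.002, 0.001, -1.0]]
wrist_force: [1.4, -4.7, 0.2]
gripper_width: 0.004
gripper_force: 2.4
```

```bash
for i in 1 2 3; do python3 -m pendant '[[[-2,0,0],[0,0,0]],[[-2,0,0],[0,0,0]]]' | grep -E 'tcp|wrist'; done
```

```text
tcp_pos: [0.4401, 0.0785, 0.1552]
wrist_force: [-0.1, -1.6, 0.3]
tcp_pos: [0.4403, 0.0813, 0.1553]
wrist_force: [-0.0, 0.2, 0.4]
tcp_pos: [0.4404, 0.0835, 0.1553]
wrist_force: [-0.5, 0.2, 0.1]
```

```bash
python3 -m pendant '[[[5,0,-5],[0,0,0]],[[5,0,-45],[0,0,0]],[[5,0,-90],[0,0,0]],[[5,0,-90],[0,0,0]],[[5,0,-90],[0,0,0]]]' 0.6|grep tcp
python3 - <<'E'
from h import *
from station import r
s=r.sense();print(s['tcp_pos'],s['joints'])
c=r.capture('top');pickle.dump(c,open('t3.pkl','wb'));w=r.capture('wrist');pickle.dump(w,open('w3.pkl','wb'))
a=cv2.resize(c['frame'][230:330,225:425],None,fx=4,fy=4,interpolation=cv2.INTER_CUBIC)[:,:,::-1]
b=cv2.resize(w['frame'],(267,200))[:,:,::-1]
o=np.zeros((600,800,3),np.uint8);o[:400]=a;o[400:,:267]=b;cv2.imwrite('pics/t3.png',o)
h=cv2.cvtColor(c['frame'],cv2.COLOR_RGB2HSV)
m=((h[...,0]>95)&(h[...,0]<118)&(h[...,1]>90)).astype(np.uint8);m[:250]=0;m[325:]=0;m[:,:320]=0;m[:,410:]=0
# ears: mask rows outside circle
n,l,st,ce=cv2.connectedComponentsWithStats(m);i=1+st[1:,4].argmax();ys,xs=np.nonzero(l==i);print(st[i],ce[i])
P=onz(c,np.c_[xs,ys],.046);ctr=onz(c,[(360.3,288.3)],.045)[0]
rr=np.hypot(*(P-ctr)[:,:2].T);print(len(P))
for sg in(1,-1):
    q=P[(rr>.058)&(np.sign((P-ctr)[:,1])==sg)];print(sg,q[:,:2].mean(0),rr.max(),q[:,1].min(),q[:,1].max())
k=(h[...,0]<13)|(h[...,0]>170);k=(k&(h[...,1]>140)).astype(np.uint8);k[:270]=0;k[305:]=0;k[:,:340]=0;k[:,385:]=0
ys,xs=np.nonzero(k);print('ball',len(xs),onz(c,[(xs.mean(),ys.mean())],.045))
D=P[rr<.058];print('rim centre',np.c_[D.min(0),D.max(0)].mean(1))
E
```

```text
tcp_pos: [0.4403, 0.078, 0.2466]
[0.44033074 0.07799698 0.24657589] [ 3.09643694e+01  6.97334260e+00 -2.73599503e+01 -3.79176102e-02
 -5.54551225e+01 -3.09611987e+01]
[330 271  45  29 477] [354.72536688 283.34800839]
477
1 [ 0.4270233  -0.05001971] 0.0823063647564501 -0.0609624750132243 -0.03943443145514736<stdin>:15: RuntimeWarning: Mean of empty slice.
  ret = um.true_divide(
Traceback (most recent call last):
ValueError: zero-size array to reduction operation minimum which has no identity
```

View pics/t3.png

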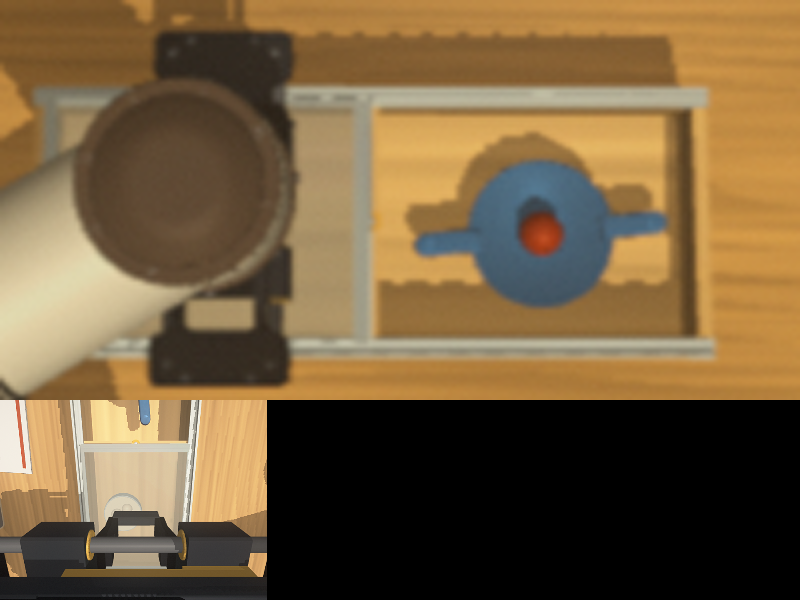

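```bash
python3 -m pendant '[[[40,12,0],[0,0,-0.097]],[[60,12,0],[0,0,-0.097]],[[60,12,0],[0,0,-0.097]],[[60,12,0],[0,0,-0.097]]]' 0.6|grep -E 'tcp|ee|wid'
python3 - <<'E'
from h import *
from station import r
w=r.capture('wrist');pickle.dump(w,open('w4.pkl','wb'))
h=cv2.cvtColor(w['frame'],cv2.COLOR_RGB2HSV)
m=((h[...,0]>92)&(h[...,0]<118)&(h[...,1]>70)).astype(np.uint8)
n,l,st,ce=cv2.connectedComponentsWithStats(m);i=1+st[1:,4].argmax();print(st[i],ce[i])
cv2.imwrite('pics/w4.png',np.hstack([w['frame'][:,:,::-1],cv2.cvtColor((l==i).astype(np.uint8)*255,cv2.COLOR_GRAY2BGR)])[:,::1][:: 2, ::2])
ys,xs=np.nonzero(l==i);P=onz(w,np.c_[xs,ys],.046)
for y in np.arange(-.085,-.03,.005):
    q=P[abs(P[:,1]-y)<.0015]
    if len(q):print(round(y,3),q[:,0].min().round(4),q[:,0].max().round(4),q[:,0].mean().round(4))
print('tip',P[:,1].max())
E
```

```text
tcp_pos: [0.4279, 0.0176, 0.2444]
ee_rot: [[0.096, -0.995, -0.002], [-0.995, -0.096, -0.001], [0.0, 0.002, -1.0]]
gripper_width: 0.599
[  260     0   156   154 11896] [337.42652993  53.27900134]
-0.085 0.4002 0.4691 0.4346
-0.08 0.4061 0.4629 0.4347
-0.075 0.4141 0.4548 0.4343
-0.07 0.4225 0.4373 0.4298
-0.065 0.4219 0.4361 0.429
-0.06 0.4214 0.4356 0.4285
-0.055 0.4208 0.4351 0.4281
-0.05 0.4203 0.4346 0.4275
-0.045 0.4197 0.4342 0.427
-0.04 0.4201 0.4337 0.427
-0.035 0.4278 0.4278 0.4278
tip -0.03645137902849372
```

View pics/w4.png

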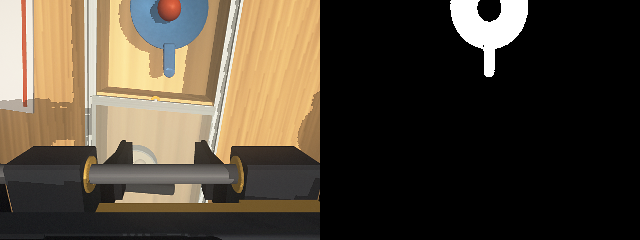

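```bash
python3 -m pendant '[[[40,4,0],[0,0,-0.012]],[[75,7,0],[0,0,-0.012]],[[75,7,0],[0,0,-0.012]],[[75,7,45],[0,0,-0.012]],[[75,7,90],[0,0,-0.012]],[[75,7,120],[0,0,-0.012]],[[75,7,135],[0,0,-0.012]],[[75,7,145],[0,0,-0.012]],[[75,7,152],[0,0,-0.012]],[[75,7,152],[0,0,-0.012]]]' 0.6
python3 -m pendant '[[[0,0,0],[0,0,0]],[[0,0,0],[0,0,0]]]'
```

```text
time_s: 7.7
tcp_pos: [0.4285, -0.057, 0.0928]
ee_rot: [[0.109, -0.994, -0.001], [-0.994, -0.109, -0.0], [0.0, 0.001, -1.0]]
wrist_force: [-0.1, -0.2, -1.0]
gripper_width: 0.6
gripper_force: 0.0
time_s: 7.9
tcp_pos: [0.429, -0.0573, 0.0941]
ee_rot: [[0.109, -0.994, 0.002], [-0.994, -0.109, 0.0], [-0.0, -0.002, -1.0]]
wrist_force: [-0.0, 0.5, 0.6]
gripper_width: 0.602
gripper_force: 0.0
```

```bash
python3 -m pendant '[[[0,0,1],[0,0,0]],[[0,0,2],[0,0,0]],[[0,0,2],[0,0,0]],[[0,0,2],[0,0,0]],[[0,0,2],[0,0,0]],[[0,0,2],[0,0,0]]]' 0.22
python3 -m pendant '[[[0,0,0],[0,0,0]],[[0,0,0],[0,0,0]],[[0,0,0],[0,0,0]],[[0,0,0],[0,0,0]],[[0,0,0],[0,0,0]],[[0,0,0],[0,0,0]]]' 0
```

```text
time_s: 8.5
tcp_pos: [0.4285, -0.0575, 0.0913]
ee_rot: [[0.109, -0.994, 0.0], [-0.994, -0.109, -0.0], [0.0, -0.0, -1.0]]
wrist_force: [-0.6, 0.3, -0.4]
gripper_width: 0.237
gripper_force: 0.0
time_s: 9.1
tcp_pos: [0.4284, -0.0575, 0.0912]
ee_rot: [[0.109, -0.994, -0.0], [-0.994, -0.109, -0.0], [0.0, 0.0, -1.0]]
wrist_force: [0.1, 0.2, -1.2]
gripper_width: 0.18
gripper_force: 29.9
```

```bash
python3 -m pendant '[[[0,0,-0.5],[0,0,0]],[[0,0,-1],[0,0,0]],[[0,0,-2],[0,0,0]],[[0,0,-4],[0,0,0]],[[0,0,-6],[0,0,0]],[[0,0,-9],[0,0,0]],[[0,0,-12],[0,0,0]],[[0,0,-14],[0,0,0]],[[0,0,-15],[0,0,0]],[[0,0,-15],[0,0,0]]]'
cat >> h.py <<'E'
def look(tag,z):
    "wrist view: ball centre and rim blob in pixels; ball on plane z, in tool axes from the TCP (mm)"
    from station import r
    s=r.sense();w=r.capture('wrist');pickle.dump(w,open(tag+'.pkl','wb'));cv2.imwrite(f'pics/{tag}.png',w['frame'][:,:,::-1])
    h=cv2.cvtColor(w['frame'],cv2.COLOR_RGB2HSV)
    k=(((h[...,0]<12)|(h[...,0]>172))&(h[...,1]>150)).astype(np.uint8)
    b=((h[...,0]>92)&(h[...,0]<118)&(h[...,1]>70)).astype(np.uint8)
    for n,m in(('ball',k),('dish',b)):
        _,l,st,ce=cv2.connectedComponentsWithStats(m)
        for i in(1+st[1:,4].argsort()[::-1][:2]):
            P=onz(w,[ce[i]],z)[0]-s['tcp_pos'];print(n,st[i],ce[i].round(1),(s['ee_rot'].T@P*1e3).round(1))
    print(s['tcp_pos'].round(4),s['wrist_force'].round(1),s['moment'].round(3))
E
python3 -c "
from h import *
look('w5',.06)"
```

```text
time_s: 10.1
tcp_pos: [0.4285, -0.0575, 0.1064]
ee_rot: [[0.109, -0.994, 0.0], [-0.994, -0.109, 0.0], [-0.0, -0.0, -1.0]]
wrist_force: [0.1, 1.1, -2.3]
gripper_width: 0.179
gripper_force: 29.9
ball [ 288  111   86   92 6064] [331.3 155.8] [64.4  0.6 46.4]
ball [306 196   7   4   7] [309.  197.7] [50.7 -6.7 46.4]
dish [  179     0   300   328 66345] [328.4 146.5] [67.4 -0.3 46.4]
dish [306 367  40  19 570] [326.  374.4] [-16.5  -1.1  46.4]
[ 0.4285 -0.0575  0.1064] [ 0.1  1.1 -2.3] [0.169 0.033 0.008]
```

View pics/w5.png

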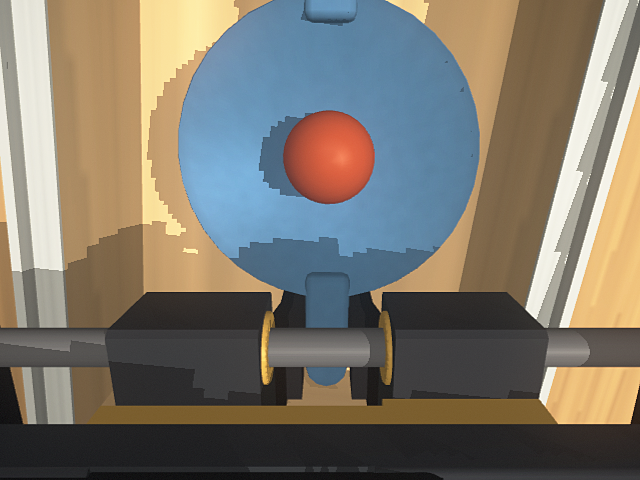

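```bash
python3 -m pendant '[[[0,0,-2],[0,0,0]],[[0,0,-6],[0,0,0]],[[0,0,-12],[0,0,0]],[[0,0,-20],[0,0,0]],[[0,0,-30],[0,0,0]],[[0,0,-40],[0,0,0]],[[0,0,-50],[0,0,0]],[[0,0,-58],[0,0,0]],[[0,0,-64],[0,0,0]],[[0,0,-68],[0,0,0]]]' | grep tcp
python3 -m pendant '[[[0,0,-3],[0,0,0]],[[0,0,-8],[0,0,0]],[[0,0,-15],[0,0,0]],[[0,0,-23],[0,0,0]],[[0,0,-30],[0,0,0]],[[0,0,-36],[0,0,0]],[[0,0,-40],[0,0,0]],[[0,0,-42],[0,0,0]],[[0,0,-42],[0,0,0]]]' | grep -E 'tcp|force|wid'
python3 - <<'E'
from h import *
from station import r
look('w6',.17)
for n in('side','top'):
    c=r.capture(n);pickle.dump(c,open(n+'6.pkl','wb'));h=cv2.cvtColor(c['frame'],cv2.COLOR_RGB2HSV)
    P=np.array([[.43,-.06,.165],[.443,-.185,.165],[.436,-.121,.17]]);print(n,proj(c,P).round(0).tolist())
s=ld('side6')['frame'];x,y=proj(ld('side6'),[[.436,-.121,.165]])[0].astype(int)
t=ld('top6')['frame'];u,v=proj(ld('top6'),[[.436,-.121,.165]])[0].astype(int)
a=np.hstack([cv2.resize(f[q-50:q+50,p-60:p+60],None,fx=3.3,fy=3.3,interpolation=cv2.INTER_CUBIC) for f,p,q in((s,x,y),(t,u,v))]);print((x,y),(u,v))
cv2.imwrite('pics/st6.png',a[:,:,::-1])
E
```

```text
tcp_pos: [0.4285, -0.0575, 0.1749]
tcp_pos: [0.4285, -0.0575, 0.2165]
wrist_force: [-0.4, 1.1, -0.9]
gripper_width: 0.183
gripper_force: 29.9
ball [ 289  111   85   92 6033] [331.5 155.8] [64.4  0.7 46.5]
ball [  27    0   12  310 2265] [ 32.7 146.2] [ 67.5 -95.4  46.5]
dish [  179     0   300   328 66378] [328.3 146.5] [67.4 -0.3 46.5]
dish [306 367  40  19 557] [325.8 374.2] [-16.5  -1.2  46.5]
[ 0.4285 -0.0575  0.2165] [-0.4  1.1 -0.9] [ 0.174 -0.019  0.01 ]
side [[267.0, 250.0], [293.0, 286.0], [279.0, 266.0]]
top [[341.0, 288.0], [392.0, 283.0], [366.0, 286.0]]
(np.int64(279), np.int64(267)) (np.int64(365), np.int64(285))
```

View pics/st6.png

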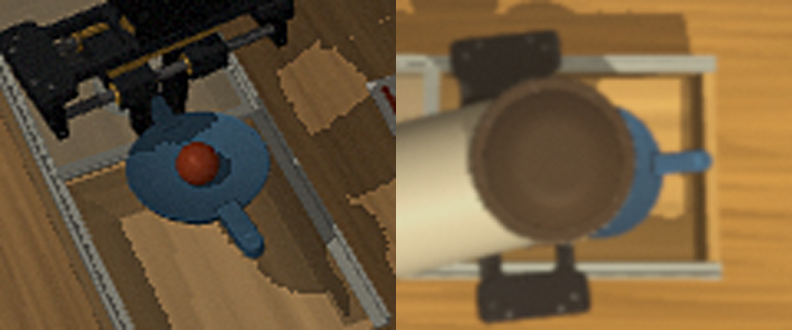

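```bash
python3 - <<'E'
from h import *
np.set_printoptions(precision=4,suppress=True)
s=ld('side6');t=ld('top6')
print('free ear end',two(s,(279-60+248/3.3,267-50+240/3.3),t,(365-60+299/3.3,285-50+160/3.3)))
for n,box in(('top0',(290,145,410,235)),('side0',(322,215,445,325))):
    c=ld(n);x0,y0,x1,y1=box;im=c['frame'][y0:y1,x0:x1];h=cv2.cvtColor(im,cv2.COLOR_RGB2HSV)
    m=((h[...,1]<65)&(h[...,2]>120)).astype(np.uint8)
    m=cv2.morphologyEx(m,cv2.MORPH_CLOSE,np.ones((3,3)))
    _,l,st,ce=cv2.connectedComponentsWithStats(m);i=1+st[1:,4].argmax()
    k=max(cv2.findContours((l==i).astype(np.uint8),0,1)[0],key=cv2.contourArea)[:,0,:]
    P=onz(c,k+[x0,y0],.005)[:,:2]
    (cx,cy),(w,hh),a=cv2.minAreaRect((P*1000).astype(np.float32));print(n,cx,cy,w,hh,a)
    # robust line fits of the four edges about the nominal rectangle
    th=np.radians(-3.5);U=np.array([[np.cos(th),np.sin(th)],[-np.sin(th),np.cos(th)]]);q=(P-[.72,-.0995])@U.T*1e3
    for ax,sg,half in((0,1,90),(0,-1,90),(1,1,140),(1,-1,140)):
        g=q[(abs(q[:,ax]*sg-half)<10)&(abs(q[:,1-ax])<(140 if ax==0 else 90)-15)].astype(np.float32)
        if len(g)>8:
            vx,vy,px,py=cv2.fitLine(g,cv2.DIST_HUBER,0,.01,.01).ravel();d=(vx,vy)
            print(' edge','xy'[ax],sg,len(g),'offset',round(float(np.median(g[:,ax])),1),'yaw',round(float(-3.5+np.degrees(np.arctan(vy/vx) if ax==1 else -np.arctan(vx/vy))),2))
E
```

```text
free ear end [ 0.4412 -0.1941  0.1636]
top0 719.205322265625 -97.95245361328125 278.3232727050781 178.3421630859375 86.20556640625
 edge x 1 86 offset 86.8 yaw -3.65
 edge x -1 88 offset -88.5 yaw -3.68
 edge y 1 50 offset 139.5 yaw -3.86
 edge y -1 50 offset -135.6 yaw -3.96
side0 714.9375610351562 -134.47117614746094 348.9714050292969 178.9501953125 86.34043884277344
 edge x 1 65 offset 85.8 yaw -3.64
 edge x -1 69 offset -90.4 yaw -3.76
 edge y 1 50 offset 137.3 yaw -3.93
 edge y -1 60 offset -138.8 yaw -4.35
```

```bash
python3 -m pendant '[[[0,-1,0],[0,0,0]],[[1,-3,0],[0,0,0]],[[2,-6,0],[0,0,0]],[[3,-10,0],[0,0,0]],[[4,-14.5,0],[0,0,0]],[[5.5,-20,0],[0,0,0]],[[7.5,-27,0],[0,0,0]],[[9.7,-35,0],[0,0,0]],[[12,-43.5,0],[0,0,0]],[[14.5,-52.5,0],[0,0,0]]]'|grep tcp
python3 -m pendant '[[[2.6,-9.5,-0.5],[0,0,0]],[[5.2,-19,-1],[0,0,0]],[[8,-28.5,-1.5],[0,0,0]],[[10.5,-38,-2],[0,0,0]],[[13,-47.5,-2.5],[0,0,0]],[[16,-57,-3],[0,0,0]],[[18.5,-66.5,-3.5],[0,0,0]],[[21,-76,-4],[0,0,0]],[[24,-85.5,-4.5],[0,0,0]],[[26.5,-95,-5],[0,0,0]]]'|grep tcp
python3 -m pendant '[[[2.6,-9.5,0],[0,0,0]],[[5,-19,0],[0,0,0]],[[7.8,-28,0],[0,0,0]],[[10,-36.5,0],[0,0,0]],[[12.3,-44.5,0],[0,0,0]],[[14.5,-52,0],[0,0,0]],[[16.5,-59,0],[0,0,0]],[[18,-65,0],[0,0,0]],[[19.3,-70,0],[0,0,0]],[[20,-73,0],[0,0,0]]]'|grep -E 'tcp|force|wid'
python3 -m pendant '[[[0,0,0],[0,0,0]],[[0,0,0],[0,0,0]],[[0,0,0],[0,0,0]]]'|grep -E 'time|tcp|force|wid'
python3 -c "
from h import *
look('w7',.175)"
```

```text
tcp_pos: [0.4831, -0.0663, 0.2162]
tcp_pos: [0.5804, -0.0823, 0.2213]
tcp_pos: [0.6547, -0.0942, 0.2212]
wrist_force: [-0.8, -0.0, -2.3]
gripper_width: 0.178
gripper_force: 29.9
time_s: 15.5
tcp_pos: [0.654, -0.0941, 0.2213]
wrist_force: [0.2, -0.5, -1.1]
gripper_width: 0.182
gripper_force: 29.9
ball [ 289  111   85   92 6056] [331.3 155.8] [64.4  0.6 46.3]
ball [ 177  264   66   28 1409] [208.9 279.9] [ 21.6 -42.2  46.3]
dish [  179     0   300   328 66285] [328.4 146.5] [67.4 -0.3 46.3]
dish [306 367  40  18 552] [325.8 374.1] [-16.4  -1.2  46.3]
[ 0.654  -0.0941  0.2213] [ 0.2 -0.5 -1.1] [ 0.163 -0.051  0.022]
```

```bash
python3 -m pendant '[[[0,0,0],[0,0,-0.005]],[[0,0,0],[0,0,-0.015]],[[0,0,0],[0,0,-0.03]],[[0,0,0],[0,0,-0.05]],[[0,0,0],[0,0,-0.075]],[[0,0,0],[0,0,-0.105]],[[0,0,0],[0,0,-0.14]],[[0,0,0],[0,0,-0.175]],[[0,0,0],[0,0,-0.21]],[[0,0,0],[0,0,-0.245]]]'|grep -E 'tcp|ee'
python3 -m pendant '[[[0,0,0],[0,0,-0.04]],[[0,0,0],[0,0,-0.08]],[[0,0,0],[0,0,-0.12]],[[0,0,0],[0,0,-0.16]],[[0,0,0],[0,0,-0.2]],[[0,0,0],[0,0,-0.24]],[[0,0,0],[0,0,-0.28]],[[0,0,0],[0,0,-0.32]],[[0,0,0],[0,0,-0.36]],[[0,0,0],[0,0,-0.4]]]'|grep -E 'tcp|ee'
python3 -m pendant '[[[0,0,0],[0,0,-0.04]],[[0,0,0],[0,0,-0.08]],[[0,0,0],[0,0,-0.12]],[[0,0,0],[0,0,-0.16]],[[0,0,0],[0,0,-0.2]],[[0,0,0],[0,0,-0.24]],[[0,0,0],[0,0,-0.28]],[[0,0,0],[0,0,-0.32]],[[0,0,0],[0,0,-0.36]],[[0,0,0],[0,0,-0.4]]]'|grep -E 'tcp|ee'
python3 -m pendant '[[[0,0,0],[0,0,-0.04]],[[0,0,0],[0,0,-0.08]],[[0,0,0],[0,0,-0.12]],[[0,0,0],[0,0,-0.158]],[[0,0,0],[0,0,-0.194]],[[0,0,0],[0,0,-0.228]],[[0,0,0],[0,0,-0.26]],[[0,0,0],[0,0,-0.288]],[[0,0,0],[0,0,-0.312]],[[0,0,0],[0,0,-0.33]]]'|grep -E 'tcp|ee'
python3 -m pendant '[[[0,0,0],[0,0,-0.012]],[[0,0,0],[0,0,-0.018]],[[0,0,0],[0,0,-0.021]],[[0,0,0],[0,0,-0.021]],[[0,0,0],[0,0,-0.021]],[[0,0,0],[0,0,-0.021]]]'
python3 - <<'E'
from h import *
from station import r
look('w8',.175)
cs={n:r.capture(n) for n in('side','top')};fr=[]
for n,c in cs.items():
    pickle.dump(c,open(n+'8.pkl','wb'));x,y=proj(c,[[.7185,-.0985,.17]])[0].astype(int);print(n,x,y)
    fr.append(cv2.resize(c['frame'][y-60:y+60,x-60:x+60],None,fx=3.3,fy=3.3,interpolation=cv2.INTER_CUBIC))
cv2.imwrite('pics/st8.png',np.hstack(fr)[:,:,::-1])
E
```

```text
tcp_pos: [0.6543, -0.0941, 0.2213]
ee_rot: [[0.349, -0.937, -0.0], [-0.937, -0.349, -0.0], [0.0, 0.0, -1.0]]
tcp_pos: [0.6542, -0.0941, 0.2212]
ee_rot: [[0.687, -0.727, -0.0], [-0.727, -0.687, -0.0], [-0.0, 0.0, -1.0]]
tcp_pos: [0.6542, -0.0942, 0.2212]
ee_rot: [[0.916, -0.402, -0.0], [-0.402, -0.916, -0.0], [-0.0, 0.0, -1.0]]
tcp_pos: [0.6543, -0.0941, 0.2213]
ee_rot: [[0.996, -0.085, -0.0], [-0.085, -0.996, -0.0], [-0.0, 0.0, -1.0]]
time_s: 20.15
tcp_pos: [0.6543, -0.0941, 0.2213]
ee_rot: [[0.998, -0.066, 0.0], [-0.066, -0.998, -0.0], [0.0, 0.0, -1.0]]
wrist_force: [0.2, -0.1, -2.2]
gripper_width: 0.178
gripper_force: 29.9
ball [ 283  111   91   92 6559] [328.1 156.6] [64.4  1.3 46.3]
ball [157 235  56   8 344] [183.2 238.4] [ 36.9 -48.1  46.3]
dish [  179     0   299   328 65113] [330.2 146.8] [67.5  2.  46.3]
dish [306 367  41  19 578] [325.8 374.4] [-16.2   0.5  46.3]
[ 0.6543 -0.0941  0.2213] [ 0.2 -0.1 -2.2] [-0.01   0.091  0.006]
side 385 222
top 355 172
```

View pics/st8.png

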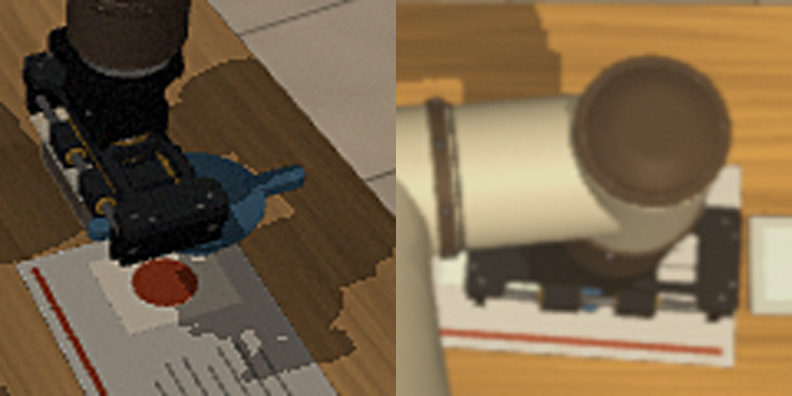

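```bash
python3 - <<'E'
from h import *
s=ld('side8');d=np.array([.998,-.066,0]);g=np.array([.6543,-.0941,.1703])
for z in(-.006,0,.006):
    print(z,(proj(s,[g+d*.150+[0,0,z],g+d*.142+[0,0,z]])-[325,162])*3.3)
    print('tilt -3deg',(proj(s,[g+d*.150+[0,0,z-.0079]])-[325,162])*3.3)
h=cv2.cvtColor(s['frame'],cv2.COLOR_RGB2HSV);m=((h[...,0]>92)&(h[...,0]<118)&(h[...,1]>70)).astype(np.uint8)
m[:,:405]=0;m[:205]=0;m[225:]=0;ys,xs=np.nonzero(m);i=xs>=xs.max()-2;print(xs.max(),((xs.max()-325)*3.3,(ys[i].min()-162)*3.3,(ys[i].max()-162)*3.3))
E
```

```text
-0.006 [[302.83767261 174.96850918]
 [293.1305984  177.70034538]]
tilt -3deg [[301.76910062 182.70942375]]
0 [[303.65477908 169.04925302]
 [293.92013855 171.78163812]]
tilt -3deg [[302.57992092 176.83570562]]
0.006 [[304.47670883 163.09505625]
 [294.71434517 165.82794909]]
tilt -3deg [[303.39550887 170.92744988]]
416 (np.float64(300.3), np.float64(165.0), np.float64(184.79999999999998))
```

```bash
python3 - <<'E'
from h import *
s=ld('side8');d=np.array([.998,-.066,0]);n=np.array([.066,.998,0]);g=np.array([.6543,-.0941,.1703])
h=cv2.cvtColor(s['frame'],cv2.COLOR_RGB2HSV);m=((h[...,0]>92)&(h[...,0]<118)&(h[...,1]>70)).astype(np.uint8)
m[:195]=0;m[245:]=0;m[:,:345]=0;m[:,425:]=0
for nm,a,b in(('near',345,362),('far',402,425)):
    q=m.copy();q[:,:a]=0;q[:,b:]=0;ys,xs=np.nonzero(q);print(nm,len(xs),xs.min(),xs.max(),ys.min(),ys.max(),[(int(x),int(ys[xs==x].min()),int(ys[xs==x].max())) for x in np.unique(xs)])
# predicted outline of the lugs: stadium, top and bottom faces
for nm,c0,sg in(('near',-.014,-1),('far',.142,1)):
    th=np.linspace(-np.pi/2,np.pi/2,31)
    L=[g+d*(c0+sg*.008*np.cos(t))+n*.008*np.sin(t)+[0,0,z] for t in th for z in(-.006,.006)]
    L+=[g+d*(c0-sg*x)+n*w+[0,0,z] for x in np.arange(0,.03,.002) for w in(-.008,.008) for z in(-.006,.006)]
    k=cv2.convexHull(proj(s,L).astype(np.float32));M=np.zeros((480,640),np.uint8);cv2.fillConvexPoly(M,np.round(k*16).astype(np.int32),1,shift=4)
    ys,xs=np.nonzero(M);print(nm,[(int(x),int(ys[xs==x].min()),int(ys[xs==x].max())) for x in np.unique(xs)])
E
```

```text
near 82 345 361 195 235 [(345, 199, 200), (346, 201, 201), (347, 202, 206), (348, 204, 204), (349, 195, 205), (350, 220, 220), (352, 210, 233), (353, 223, 234), (354, 199, 234), (355, 196, 234), (356, 206, 234), (357, 198, 233), (358, 214, 232), (359, 197, 221), (360, 196, 218), (361, 206, 235)]
far 126 402 416 212 230 [(402, 215, 230), (403, 215, 228), (404, 215, 227), (405, 214, 221), (406, 214, 220), (407, 214, 220), (408, 214, 220), (409, 213, 219), (410, 213, 219), (411, 213, 219), (412, 213, 219), (413, 212, 218), (414, 212, 218), (415, 212, 218), (416, 213, 217)]
near [(352, 227, 234), (353, 227, 234), (354, 227, 235), (355, 226, 235), (356, 226, 235), (357, 226, 234), (358, 226, 234), (359, 225, 234), (360, 225, 234), (361, 225, 233), (362, 224, 233), (363, 224, 233), (364, 224, 232), (365, 224, 232), (366, 226, 232), (367, 227, 232)]
far [(402, 213, 217), (403, 213, 219), (404, 213, 220), (405, 212, 221), (406, 212, 221), (407, 212, 220), (408, 212, 220), (409, 211, 220), (410, 211, 219), (411, 211, 219), (412, 210, 219), (413, 210, 218), (414, 210, 218), (415, 210, 218), (416, 210, 218), (417, 211, 217), (418, 212, 213)]
```

```bash
python3 -m pendant '[[[0,0,0],[0,0.003,0]],[[0,0,0],[0,0.006,0]],[[0,0,0],[0,0.01,0]],[[-1,0,0],[0,0.014,0]],[[-1,0,0],[0,0.017,0]],[[-1,0,0],[0,0.017,0]],[[-1,0,0],[0,0.017,0]],[[-1,0,0],[0,0.017,0]],[[-1,0,0],[0,0.017,0]],[[-1,0,0],[0,0.017,0]]]'
python3 - <<'E'
from h import *
from station import r
look('w9',.175)
a=ld('t3')['frame'];c=r.capture('top');pickle.dump(c,open('top9.pkl','wb'))
b=c['frame'];d=(cv2.absdiff(a,b).max(2)>50).astype(np.uint8);d=cv2.morphologyEx(d,cv2.MORPH_OPEN,np.ones((3,3)))
_,l,st,ce=cv2.connectedComponentsWithStats(d);print([s.tolist() for s in st[1:] if s[4]>25])
# cover trailing edge: column profile along the case's middle
row=cv2.cvtColor(b,cv2.COLOR_RGB2HSV)[292:300,305:330,1].mean(0).round();print(row.tolist())
h=cv2.cvtColor(b,cv2.COLOR_RGB2HSV)
dk=(h[262:310,240:315,2]<95).astype(np.uint8);dk=cv2.morphologyEx(dk,cv2.MORPH_OPEN,np.ones((3,3)));_,l,st,ce=cv2.connectedComponentsWithStats(dk)
for i in range(1,len(st)):
    if st[i,4]>40:print('dark',st[i],onz(c,[ce[i]+[240,262]],.105))
E
```

```text
time_s: 21.3
tcp_pos: [0.6533, -0.0941, 0.2212]
ee_rot: [[0.998, -0.066, 0.017], [-0.066, -0.998, -0.001], [0.017, 0.0, -1.0]]
wrist_force: [-0.6, -0.2, -1.6]
gripper_width: 0.178
gripper_force: 29.9
ball [ 283  111   91   92 6558] [328.1 156.6] [64.3  1.3 47.3]
ball [157 239  59   7 393] [184.7 242.1] [ 35.5 -47.9  46.8]
dish [  179     0   299   328 65222] [330.  146.7] [67.5  1.9 47.4]
dish [306 367  40  19 577] [325.8 374.4] [-16.    0.5  46. ]
[ 0.6533 -0.0941  0.2212] [-0.6 -0.2 -1.6] [ 0.043  0.123 -0.006]
[[287, 82, 16, 7, 95], [244, 113, 156, 106, 8401], [314, 149, 33, 9, 236], [262, 179, 6, 9, 46], [222, 180, 24, 11, 133], [262, 190, 46, 91, 2758], [192, 196, 26, 39, 630], [242, 210, 21, 18, 209], [250, 229, 10, 10, 73], [225, 250, 7, 11, 47], [242, 252, 19, 44, 528], [327, 264, 65, 43, 1612], [147, 266, 117, 109, 5450], [299, 277, 24, 23, 171], [156, 281, 199, 199, 16728], [321, 325, 4, 8, 28], [234, 374, 6, 12, 49], [180, 378, 25, 9, 159], [162, 381, 18, 15, 200], [343, 457, 6, 13, 45], [199, 469, 10, 8, 68], [241, 474, 26, 6, 106]]
[76.0, 76.0, 77.0, 77.0, 78.0, 78.0, 78.0, 78.0, 79.0, 80.0, 80.0, 80.0, 81.0, 80.0, 82.0, 83.0, 90.0, 126.0, 146.0, 148.0, 147.0, 147.0, 148.0, 148.0, 148.0]
dark [ 19  14  33  14 113] [[0.4490427  0.10359076 0.105     ]]
dark [57 15 18  7 58] [[0.45389589 0.02533252 0.105     ]]
```

```bash
python3 -c "
from station import r
print(r.finish_job())"
```

```text
the job is handed in; nothing more can be done
None
```

The job is handed in at about 21 s of the 64 s: the cover is over the other bay, where the push force dropped away as it clicked. The dish is held by its near ear over the panel middle, about 14 cm up at its underside (17 cm at ear height), level to about 1–2°, the free ear towards the visitor and the ball still in its middle.

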